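# Put the lever back on the vacuum tap and open it

## Robot

A 6-joint arm with a two-finger parallel gripper is mounted at the origin on the work surface. World frame = base frame: x ahead of the robot, y to its left, z up, the work surface at z = 0. Lengths are in m, angles in degrees, forces in N, time in s.
With the tool pointing down it reaches from about 0.4 to 0.825 m from the base axis. Payload 7 kg.
Tool frame: the origin (TCP) lies midway between the tips of the shut fingers; the grasp point (between the pads) lies ctrl.grasp_offset behind it (ctrl.grasp_offset is the distance from the TCP to the grasp point, in m); z points along the fingers, y is the line along which they close (so a half turn about z gives the same grasp; the last joint's range is limited). The gripper opens to 88 mm and grips with 3 to 60 N. Pads are 19 mm wide; open, the fingers measure 130 mm over their backs; the gripper's body (78 mm by 193 mm) begins 47 mm behind the grasp point.
Start: joints at [84.517, 20.546, 0.682, 0, -70.136, -16.507], TCP at [0.253, 0.626, 0.227] pointing down, gripper open.
Joint ranges: [-176.03, 176.03], [-82.01, 121.73], [-58.28, 71.71], [-173.87, 95.51], [-174.79, -0.11], [-173.66, 173.66]. Speed limits (degrees/s): [136.94, 136.94, 172.46, 180, 180, 180].

## Interface

Orientations are given as [roll, pitch, yaw] about the fixed x, y, z axes, in that order (R = Rz(yaw) Ry(pitch) Rx(roll)).
In Python, from plant import ctrl gives the robot as it stands. The module is installed in compiled form; this text tells all that it offers.
- The arm moves only by the tool send_rows, never from a script. Its argument "increments" is a list that holds one entry, the list of rows, each a list of 4 numbers: the shift along the world's x, y, z normalised to -1 to 1, where 1 is 0.2 m, then the turn about the world's z normalised to -1 to 1, where 1 is 1.5 rad. In form: [[[x, y, z, roll], ...]]. A call has 1 to 12 rows; each row is the pose to reach, as a shift and turn from the pose commanded when the call began; what a row does not reach only later rows make up. A row lasts 1/8 s, in which the tool goes at most 62.5 mm and 10.7 degrees, less where a joint would pass 70% of its speed; a pose out of reach is approached as far as the arm can. A call with a number of a shift or a turn outside -1 to 1 is refused whole. A call with a gripper value outside its range is refused whole. "jaw" is the opening, from 0 (shut) to 1 (fully open), set as the call begins (left out, the last holds). The fingers move at their own pace and stop on an object; the grip force is fixed at half the most. Time passes only in rows, so rows that repeat a pose let the fingers close. It gives the time, the measured TCP pose, the force, the opening and the grip force at its end, in the units of the state.
- ctrl.get_obs(): the state, without advancing time (a new reading comes with each control period).
- ctrl.snapshot(name): name is "scene" or "top"; returns the picture (480x640x3 uint8, red, green, blue); there is no depth.
- ctrl.calibration(name): a dict with "mtx" (3x3 intrinsics, pixels), "eye" and "attitude" of the camera in the world. Camera axes: x right, y up, looking along -z (the intrinsics and any distortion apply to the point x, -y, -z); pixel columns grow to the right and rows downward; lengths in m; the calibration is good to about 2 mm. A picture is of the moment at which its call begins. calibration takes no time and is no camera call.
- ctrl.close_job(): hands the job in; it is judged then, once.
Trained networks look in the newest picture that a camera, given by its name, has taken for a name from the list of things; names that differ only in an ending like _2 or _b are one class to them, and where a whole thing is asked for, a point or a joint stands for the part that bears it (a point fixed in the world has none). Each returns a list of dicts, best first, with "conf" (0 to 1); they miss things now and then, are a little off and sometimes report something else, mostly with a low value. They report only what shows in the picture. A call takes as long as a camera call. They do not tell look-alikes from the thing itself.
- ctrl.trace(thing, camera): "mask" (480x640 bool, what is visible of it) and "bbox" ([left, top, right, bottom] in pixels, round what is visible of it).
- ctrl.spot_point(thing, camera): "pixel" ([row, column] in pixels: a listed point, or the origin of a listed thing).
The state is a dict: "clock": time; "joint_pos": joint angles; "qvel": joint speeds; "tau": joint torques, N m; "tool_pos": TCP position; "orientation": TCP orientation; "force": force on the tool from outside, world axes, zero at the start; "moment": the same for the moment, N m; "opening": finger opening in m; "gripper_force": force on a finger pad.
Only numpy, scipy, OpenCV 4.12 (cv2) and the standard library are available. Lean on these libraries where they do the work, as an engineer would, in place of code of your own. Each camera call takes 0.05 s, during which the arm holds its last target. There are 200 camera calls.

## Task

The vacuum tap on the worktop has lost its handle. Fit the lever with the square hole over the tap's square spindle, its arm lying above the pointer on the collar, so that it sits fully home and level on the collar, and let go of it; then swing the lever round until the tap is fully open, with the lever in line over the outlet pipe. Leave the lever with the round hole and everything else where they are.

Things in the scene. Friction and masses are not known exactly. Their poses are not given: they have to be found in the camera images.
- tap: vacuum tap fixed to the worktop: dark base plate 130 x 100 x 10 mm, aluminium body, round flange 104 mm across, its top 48 mm up. A steel outlet pipe 24 mm thick (axis 26 mm up) leaves along the tap's own +x, ending 139 mm from the spindle's axis; on the other side only a short stub. Origin: on the worktop, on the spindle's vertical axis; z up.
- spindle_seat (a point): centre of the top face of the spindle's dark round collar (48 mm across), on the axis, 62 mm above the worktop; turns with the spindle. From it rises a square steel shaft 18 x 18 mm, 34 mm high, the last 6 mm tapering to 12 x 12 mm; its flats face along this point's x and y. x: level, the way the pointer points; z up.
- pointer_tip (a point): end of the spindle's pointer, a flat dark tongue 10 mm wide on the collar's side: 52 mm from the axis along spindle_seat's x, 4 mm below the collar's top face.
- spindle (a joint): turn of the spindle in rad, growing anticlockwise seen from above. 0: closed, pointer along the tap's -y. pi/2: fully open, at the stop, pointer along the tap's +x, over the outlet pipe. Starts between 0 and 0.5 and stays where left: dry friction about 0.25 N m, no spring; lowering the lever on with care does not turn it.
- lever: lever with the SQUARE hole, loose, flat on the worktop, about 450 g: steel hub block 46 x 46 x 30 mm high with a 20 x 20 mm square hole through it (sides parallel to the block's); from its +x side an aluminium arm 18 mm wide, 18 mm high, underside level with the hub's. Origin: hole's axis at the hub's underside; x along the arm, z up. Seated, the origin is at spindle_seat.
- lever_tip (a point): middle of the end of the square-holed lever's arm: 135 mm along the lever's x from its origin, 9 mm above its underside. The lever's centre of mass lies only about 14 mm from the hole's axis, so it stays level on the collar when released; seated, the shaft shows 4 mm above the hub.
- round_lever: a lever of another tap, loose, to be left alone: same size and look, but its hole is ROUND, 29 mm across. Origin and axes as for the lever. The two lie left and right of the tap, either way round.
- dish: clear low dish, 90 mm across, 16 mm high, loose; origin at the centre of its underside. Leave alone.
- tube: clear capped tube standing upright, 32 mm across, 110 mm high, loose; origin at the centre of its underside. Leave alone.
- marker: black marker pen 120 mm long, 14 mm thick, lying on the worktop, loose; origin under its middle. Leave alone.
- beaker: glass beaker 80 mm across, 100 mm high, loose; origin at the centre of its underside. Leave alone.
Things that resemble listed ones, but are neither listed nor needed, are in the scene too. Leave any brown or turquoise look-alike of the lever alone.

How it is judged:
By the outcome, as a careful person would: the job done as asked, in the order asked, and still so for the second after the job is handed in, with the robot touching nothing.
It also fails if it takes over 61 s, if anything falls off the work surface, if the arm or the gripper's body presses on something with over 40 N, if the wrist force passes 120 N, or if a joint passes its speed limit or range.

## Working session

There is one attempt and no reset: what is moved stays moved. The work goes in short steps, Python scripts to look and compute and a tool call to move; the robot and the scene stay as the last step left them, time stands still between calls to the robot, and variables do not carry over. Pictures are saved under pics/ and viewed, at most 10 in all, crops included, and the job is handed in when it is done.

Besides the shell and the picture viewer there is one more tool, called after ">>>" as a command line: name --argument value ..., lists and objects as JSON in quotes. send_rows: Moves the arm, as the interface text tells. Its arguments: {"type":"object","properties":{"increments":{"type":"array"},"jaw":{"type":"number"}},"required":["increments"]}

```bash
mkdir -p pics; cat > h.py <<'E'
import numpy as np, cv2
from plant import ctrl
from scipy.spatial.transform import Rotation as R
def cam(n):
    c=ctrl.calibration(n); a=np.array(c['attitude'],float)
    if a.shape==(3,3): M=a
    elif a.size==4: M=None
    else: M=R.from_euler('xyz',a,degrees=True).as_matrix()
    return np.array(c['mtx']),np.array(c['eye']),M,c
def ray(n,px):  # px=[row,col]
    K,e,M,c=cam(n); d=c.get('dist',None)
    v=cv2.undistortPoints(np.array([[[px[1],px[0]]]],float),K,None if d is None else np.array(d))[0,0]
    return e, M@np.array([v[0],-v[1],-1.0])
def onz(n,px,z):
    e,d=ray(n,px); return e+d*(z-e[2])/d[2]
def proj(n,P):
    K,e,M,c=cam(n); p=(np.array(P)-e)@M; q=np.array([p[0],-p[1],-p[2]]); u=K@q; return u[1]/u[2],u[0]/u[2]
def save(n,f):
    im=ctrl.snapshot(n); cv2.imwrite('pics/'+f,im[:,:,::-1]); return im
E
python3 - <<'E'
from h import *
for n in('scene','top'):
    print(ctrl.calibration(n)); save(n,n+'0.png')
    for t in('lever','round_lever','lever_tip','tap','spindle_seat','pointer_tip'):
        for r in ctrl.spot_point(t,n): print(n,t,r['conf'],r['pixel'])
print(ctrl.get_obs(),ctrl.grasp_offset)
E
```

```text
{'mtx': array([[459.31393739,   0.        , 319.49734001],
       [  0.        , 459.31393739, 244.35057857],
       [  0.        ,   0.        ,   1.        ]]), 'eye': array([0.93163786, 0.5290567 , 0.81660126]), 'attitude': array([ 44.23614292,   0.65726955, 146.04667694])}
scene lever 0.94 [221.6, 286.9]
scene lever 0.8 [225.1, 355.5]
scene lever 0.75 [161.0, 318.4]
scene round_lever 0.83 [345.8, 433.5]
scene round_lever 0.63 [251.6, 312.2]
scene lever_tip 0.78 [178.6, 285.1]
scene lever_tip 0.68 [239.8, 239.1]
scene lever_tip 0.68 [190.9, 323.7]
scene tap 0.76 [274.8, 335.7]
scene spindle_seat 0.65 [256.6, 336.5]
scene pointer_tip 0.72 [254.6, 315.8]
{'mtx': array([[472.24506468,   0.        , 318.98781735],
       [  0.        , 472.24506468, 244.87733446],
       [  0.        ,   0.        ,   1.        ]]), 'eye': array([ 0.34146524, -0.07380864,  1.01252705]), 'attitude': array([ 11.16020016,  -0.42324089, -88.44706923])}
top lever 0.78 [320.4, 348.1]
top lever 0.72 [365.8, 480.9]
top lever 0.69 [256.0, 398.4]
top round_lever 0.7 [271.5, 179.3]
top lever_tip 0.93 [327.1, 414
[... 151 characters left out ...]
p 0.87 [232.7, 323.8]
{'clock': 0.7, 'joint_pos': array([ 8.45162260e+01,  2.05436953e+01,  6.81281366e-01, -1.31322433e-03,
       -7.01377753e+01, -1.65079620e+01]), 'qvel': array([ 0.00584704,  0.04153758,  0.0032231 , -0.00695775,  0.06274829,
       -0.0151628 ]), 'tau': array([ 1.46837137e-03, -5.82164383e+01,  2.93243408e+01,  7.00099200e+00,
        1.25537318e-02, -2.33650377e-05]), 'tool_pos': array([0.25275657, 0.6258426 , 0.22658205]), 'orientation': array([ 1.79999468e+02,  1.13040914e-03, -2.19921822e+01]), 'force': array([ 0.27940073,  0.33515098, -0.53153413]), 'moment': array([ 0.02442979, -0.05049888,  0.01857588]), 'gripper_force': 0.0, 'opening': 0.087904016447788} 0.0188
```

View pics/top0.png

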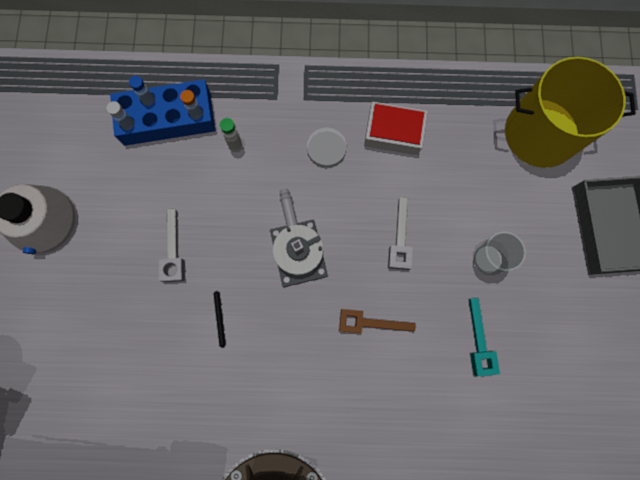

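View pics/scene0.png

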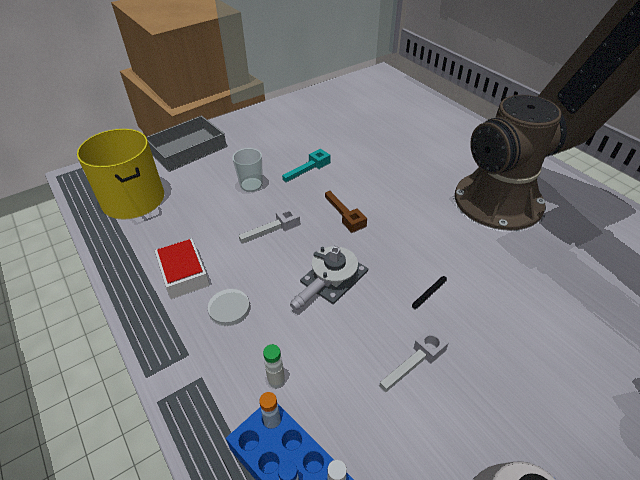

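The square-holed steel lever is right of the tap in the top view: hub (400,257), tip (403,200). The round-holed one is at (171,268). The tap is at (298,250), with its pipe pointing up to (286,193) and the pointer towards (320,240).

```bash
python3 - <<'E'
from h import *
from scipy.optimize import minimize
ims={n:ctrl.snapshot(n) for n in('scene','top')}
ms={}
for n,pt in(('top',(400,257)),('scene',(287,218))):
    for r in ctrl.trace('lever',n):
        b=r['bbox']; print(n,r['conf'],b)
        if b[0]-4<=pt[0]<=b[2]+4 and b[1]-4<=pt[1]<=b[3]+4 and n not in ms: ms[n]=r['mask'].astype(np.uint8)
def box(x0,x1,y0,y1,z1): return np.array([[x,y,z] for x in(x0,x1) for y in(y0,y1) for z in(0,z1)])
parts=[box(-.023,.023,-.023,.023,.03),box(.023,.135,-.009,.009,.018)]
hole=[np.array([[x,y,z] for x,y in((-.01,-.01),(.01,-.01),(.01,.01),(-.01,.01))]) for z in (0,.03)]
S=8
def sil(n,p):
    M=R.from_euler('z',p[2]).as_matrix(); im=np.zeros((480*S//S*1,640),np.uint8)
    b=np.zeros((480*4,640*4),np.uint8)
    for q in parts:
        uv=np.array([proj(n,M@v+[p[0],p[1],0])[::-1] for v in q])
        cv2.fillConvexPoly(b,cv2.convexHull(np.round((uv+.5)*4).astype(np.int32)),255)
    return cv2.resize(b,(640,480),interpolation=cv2.INTER_AREA)/255.
h=onz('top',[257,400],.03); t=onz('top',[200,403],.018)
p0=[h[0],h[1],np.arctan2(t[1]-h[1],t[0]-h[0])]; print(p0)
def fit(ns,p0):
    f=lambda p:sum(np.abs(sil(n,p)-cv2.morphologyEx(ms[n],cv2.MORPH_CLOSE,np.ones((13,13)))).sum() for n in ns)
    return minimize(f,p0,method='Nelder-Mead',options=dict(initial_simplex=np.array(p0)+np.array([[0,0,0],[.006,0,0],[0,.006,0],[0,0,.06]]),xatol=1e-4,fatol=.1))
for ns in(['top'],['scene'],['top','scene']):
    r=fit([n for n in ns if n in ms],p0); print(ns,r.x,np.degrees(r.x[2]),r.fun,[ms[n].sum() for n in ns])
p=r.x
out=[]
for n,(r0,c0) in(('top',(185,240)),('scene',(195,230))):
    im=ims[n][r0:r0+110,c0:c0+190,::-1].copy(); im=cv2.resize(im,None,fx=4,fy=4,interpolation=cv2.INTER_CUBIC)[:300 if 0 else 440]
    cv2.imwrite(f'pics/crop_{n}.png',im)
np.save('lever.npy',p); 
for n in ms: np.save(f'ms_{n}.npy',ms[n])
E
```

```text
top 0.96 [338.3, 304.8, 419.8, 334.1]
top 0.92 [382.6, 194.1, 412.2, 270.9]
top 0.87 [468.4, 297.0, 498.5, 376.0]
scene 0.95 [328.5, 192.0, 368.8, 229.8]
scene 0.93 [280.5, 144.3, 333.3, 184.1]
scene 0.64 [236.3, 207.9, 302.6, 244.7]
[np.float64(0.514224324906895), np.float64(-0.24761048834075355), np.float64(-0.07333502892531664)]
['top'] [ 0.51688181 -0.24770825 -0.06582137] -3.7712868743802646 55.94901960784314 [np.uint64(964)]
['scene'] [ 0.52019689 -0.24756116 -0.06457085] -3.6996370191210555 108.15294117647059 [np.uint64(748)]Traceback (most recent call last):
  File "<stdin>", line 26, in <module>
  File "<stdin>", line 24, in fit
    res = _minimize_neldermead(fun, x0, args, callback, bounds=bounds,
                               **options)
    fxcc = func(xcc)
    fx = function(np.copy(x), *(wrapper_args + args))
  File "<stdin>", line 23, in <lambda>
  File "<stdin>", line 23, in <genexpr>
  File "<stdin>", line 17, in sil
  File "h.py", line 17, in proj
    K,e,M,c=cam(n); p=(np.array(P)-e)@M; q=np.array([p[0],-p[1],-p[2]]); u=K@q; return u[1]/u[2],u[0]/u[2]
            ~~~^^^
  File "h.py", line 5, in cam
    c=ctrl.calibration(n); a=np.array(c['attitude'],float)
ValueError: time passes only in moves, steps and waits
```

```bash
sed -i 's/^def cam(n):/import functools\n@functools.lru_cache(None)\ndef cam(n):/' h.py; python3 - <<'E'
import cv2
for n,(r0,c0) in(('top',(185,262)),('scene',(235,280))):
    im=cv2.imread(f'pics/{n}0.png')[r0:r0+110,c0:c0+100]
    cv2.imwrite(f'pics/crop_{n}.png',cv2.resize(im,None,fx=5.4,fy=5.4,interpolation=cv2.INTER_CUBIC))
E
```

```text
(no output)
```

View pics/crop_top.png

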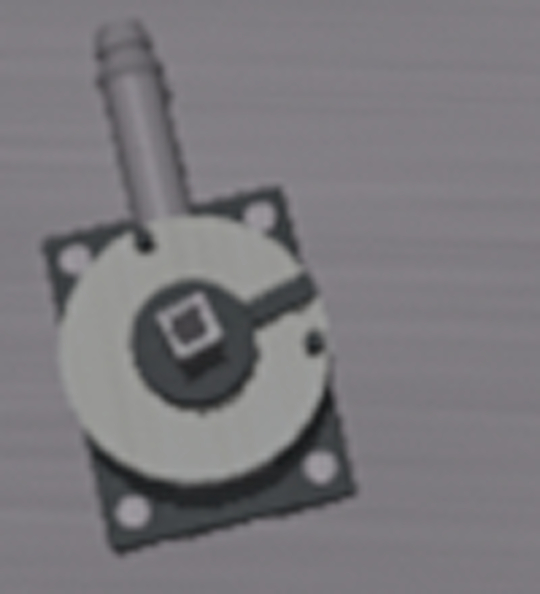

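View pics/crop_scene.png

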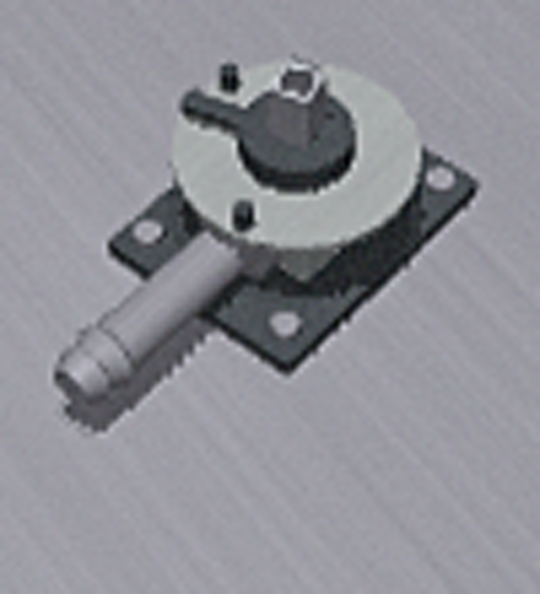

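Top crop: flange centre (194,350), shaft top (188,325), pointer end (312,287), pipe end (123,22), plate corners (42,242), (280,188), (355,492), (117,552). Scene crop: shaft top (300,80), pointer end (190,102), plate corners (108,248), (288,372), (476,183).

```bash
cat > tap.py <<'E'
from h import *
from scipy.optimize import least_squares,minimize
off={'top':(262,185),'scene':(280,235)}
def px(n,c): return np.array([(c[0]+.5)/5.4-.5+off[n][0],(c[1]+.5)/5.4-.5+off[n][1]])
T={'top':[((-.0,0,.048),(194,350)),((0,0,.062),(196,344)),((0,0,.096),(188,325)),('ptr',(312,287)),((.139,0,.026),(123,20)),
 ((.065,.05,.01),(42,242)),((.065,-.05,.01),(280,188)),((-.065,-.05,.01),(355,492)),((-.065,.05,.01),(117,552))],
 'scene':[((0,0,.096),(300,80)),('ptr',(186,101)),((.065,-.05,.01),(108,248)),((.065,.05,.01),(288,372)),((-.065,.05,.01),(476,183))]}
def res(p,ns):
    o=[]
    for n in ns:
        for m,c in T[n]:
            a=p[2]
            if m=='ptr': b=a-np.pi/2+p[3]; w=np.array([p[0]+.052*np.cos(b),p[1]+.052*np.sin(b),.058 if 1 else 0])
            else: w=np.array([p[0]+m[0]*np.cos(a)-m[1]*np.sin(a),p[1]+m[0]*np.sin(a)+m[1]*np.cos(a),m[2]])
            r,cc=proj(n,w); o+=list(np.array([cc,r])-px(n,c))
    return np.array(o)
if __name__=='__main__':
    for ns in(['top'],['scene'],['top','scene']):
        s=least_squares(res,[.52,-.03,.2,.3],args=(ns,),loss='soft_l1'); print(ns,s.x,'tapyaw',np.degrees(s.x[2]),'ptr',np.degrees(s.x[2]+s.x[3])-90); print(np.round(res(s.x,ns),1))
E
python3 tap.py
python3 - <<'E'
from h import *
for n,(a,b,c) in {'top':(.5169,-.2477,-3.77),'scene':(.5202,-.2476,-3.7)}.items(): print(n,proj(n,[a,b,.03]))
print(cam('top')[3]['eye'])
E
```

```text
['top'] [ 0.52141376 -0.03160786  0.25939029  0.22545447] tapyaw 14.861969070898013 ptr -62.22044147024816
[ 0.1 -0.2 -0.5 -0.3  0.3 -0.   0.7 -0.3 -0.5  1.7 -0.2 -0.4  0.5 -0.6
  0.5  0.7 -1.2  0.3]
['scene'] [ 0.52715255 -0.02734548  0.27350752  0.23323183] tapyaw 15.670826769326887 ptr -60.96597353001792
[-0.4 -0.5 -0.2 -0.2 -0.4  0.2  0.3 -0.   0.8  0.4]
['top', 'scene'] [ 0.5225789  -0.03123798  0.2579211   0.26237997] tapyaw 14.777790479672758 ptr -60.188944756958065
[-0.1 -0.7 -0.7 -0.9  0.1 -0.6  0.2 -1.6 -0.6  1.2 -0.3 -0.9  0.4 -1.1
  0.3  0.1 -1.4 -0.3  0.3 -2.4  0.4 -1.8  0.3 -2.2  0.4 -2.2  1.5 -1.1]
top (np.float64(255.75353863190716), np.float64(400.03456121827537))
scene (np.float64(214.3186046224689), np.float64(286.8447635865669))
[ 0.34146524 -0.07380864  1.01252705]
```

>>> send_rows --increments '[[[0.06,-0.22,0,0.01],[0.13,-0.44,0,0.02],[0.2,-0.66,0,0.03],[0.266,-0.874,0,0.043]]]' --jaw 1

```text
clock: 1.4
tool_pos: [0.3063, 0.4496, 0.2267]
orientation: [-180.0, -0.0, -18.3]
force: [1.0, 0.1, 0.8]
opening: 0.0872
gripper_force: 0.0
```

>>> send_rows --increments '[[[0.06,-0.22,0,0.01],[0.13,-0.44,0,0.02],[0.2,-0.66,0,0.03],[0.266,-0.874,0,0.043]]]'

```text
clock: 1.9
tool_pos: [0.3594, 0.2749, 0.2269]
orientation: [-180.0, -0.0, -14.5]
force: [0.7, 0.5, -0.1]
opening: 0.0877
gripper_force: 0.0
```

>>> send_rows --increments '[[[0.06,-0.22,0,0.01],[0.13,-0.44,0,0.02],[0.2,-0.66,0,0.03],[0.266,-0.874,0,0.043]]]'

```text
clock: 2.4
tool_pos: [0.4127, 0.1001, 0.227]
orientation: [-179.9, -0.1, -10.9]
force: [0.9, -0.1, -0.6]
opening: 0.0877
gripper_force: 0.0
```

>>> send_rows --increments '[[[0.06,-0.22,0,0.01],[0.13,-0.44,0,0.02],[0.2,-0.66,0,0.03],[0.266,-0.874,0,0.043]]]'

```text
clock: 2.9
tool_pos: [0.4659, -0.0749, 0.2269]
orientation: [-180.0, -0.1, -7.2]
force: [0.5, 1.8, -0.1]
opening: 0.0873
gripper_force: 0.0
```

>>> send_rows --increments '[[[0.06,-0.22,0,0.01],[0.13,-0.44,0,0.02],[0.2,-0.66,0,0.03],[0.266,-0.874,0,0.043],[0.266,-0.874,0,0.043],[0.266,-0.874,0,0.043]]]'

```text
clock: 3.65
tool_pos: [0.5184, -0.2481, 0.2263]
orientation: [-180.0, 0.0, -3.6]
force: [1.1, 0.2, -0.1]
opening: 0.0876
gripper_force: 0.0
```

>>> send_rows --increments '[[[0,0,-0.2,0],[0,0,-0.45,0],[0,0,-0.7,0],[0,0,-0.9,0],[0,0,-0.9,0]]]'

```text
clock: 4.28
tool_pos: [0.5166, -0.2467, 0.0444]
orientation: [-180.0, 0.3, -3.5]
force: [-0.3, -0.3, 0.9]
opening: 0.0876
gripper_force: 0.0
```

>>> send_rows --increments '[[[0,0,-0.07,0],[0,0,-0.14,0],[0,0,-0.205,0],[0,0,-0.205,0]]]'

```text
clock: 4.78
tool_pos: [0.518, -0.248, 0.0046]
orientation: [-180.0, 0.1, -3.5]
force: [0.4, -1.0, -0.7]
opening: 0.0877
gripper_force: 0.0
```

>>> send_rows --increments '[[[0,0,0,0],[0,0,0,0],[0,0,0,0],[0,0,0,0],[0,0,0,0],[0,0,0,0]]]' --jaw 0

```text
clock: 5.52
tool_pos: [0.5188, -0.2483, 0.0057]
orientation: [180.0, -0.0, -3.5]
force: [-1.7, -1.1, 1.3]
opening: 0.0458
gripper_force: 29.9
```

>>> send_rows --increments '[[[0,0,0.15,0],[0,0,0.4,0],[0,0,0.6,0],[0,0,0.72,0]]]'

```text
clock: 6.02
tool_pos: [0.5187, -0.2479, 0.151]
orientation: [-180.0, -0.1, -3.5]
force: [0.1, 0.0, -6.3]
opening: 0.0454
gripper_force: 29.9
```

>>> send_rows --increments '[[[0,0.15,0,-0.11],[0,0.3,0,-0.22],[0,0.45,0,-0.33],[0,0.6,0,-0.44],[0,0.75,0,-0.55],[0,0.9,0,-0.66],[0,0.9,0,-0.681]]]'

```text
clock: 6.9
tool_pos: [0.5179, -0.0663, 0.1487]
orientation: [179.9, 0.1, -62.1]
force: [-0.0, 0.9, -5.3]
opening: 0.0457
gripper_force: 29.9
```

>>> send_rows --increments '[[[0.01,0.1,0,0],[0.017,0.186,0,0],[0.017,0.186,0,0],[0.017,0.186,0,0]]]'

```text
clock: 7.4
tool_pos: [0.5219, -0.0311, 0.1493]
orientation: [180.0, 0.0, -62.0]
force: [-0.4, -1.3, -5.1]
opening: 0.046
gripper_force: 29.9
```

```bash
python3 - <<'E'
from h import *
o=ctrl.get_obs(); print(o['tool_pos'],o['orientation'],o['force'],o['opening'])
a=save('top','top1.png'); b=save('scene','scene1.png')
c=np.hstack([cv2.resize(x[r:r+110,q:q+73],(390,588),interpolation=cv2.INTER_CUBIC) for x,r,q in((a,195,270),(b,200,290))])
cv2.imwrite('pics/c1.png',c[:,:,::-1])
E
```

```text
[ 0.52187336 -0.03109905  0.14932083] [ 1.79964159e+02  1.32130958e-02 -6.20190928e+01] [-0.38177533 -1.31243068 -5.05316198] 0.04601854037376567
```

View pics/scene1.png

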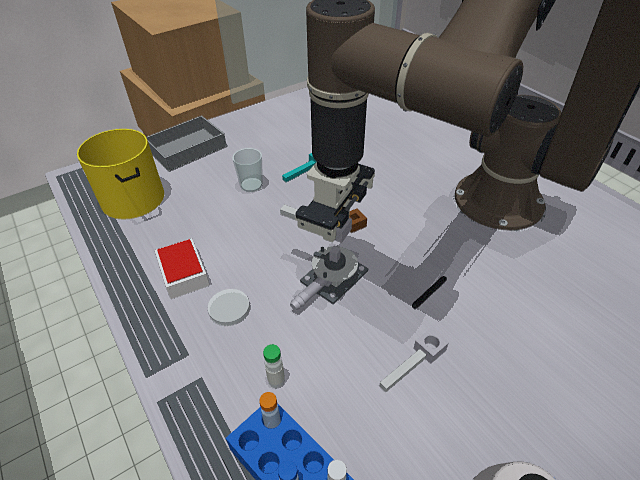

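The lever is held above the tap, hub over the spindle around (330,230) and arm tip at (284,211) in the scene view.

```bash
python3 - <<'E'
from h import *
o=ctrl.get_obs(); t=o['tool_pos']; a=np.radians(-62.0); z=t[2]-.0055
u=np.array([np.cos(a),np.sin(a),0]);v=np.array([-u[1],u[0],0])
for n in('top','scene'):
    ctrl.snapshot(n)
    print(n,'pred tip',proj(n,[*(t[:2]+.135*u[:2]),z+.009]),[ (r['conf'],r['pixel']) for r in ctrl.spot_point('lever_tip',n)])
    im=cv2.imread(f'pics/{n}1.png')
    for k,p in enumerate([t*[1,1,0]+[0,0,z+.018]+.135*u+s*.009*v for s in(1,-1)]):
        r,c=proj(n,p); print(r,c)
    r0,c0=int(r)-40,int(c)-40
    cr=cv2.resize(im[r0:r0+80,c0:c0+80],None,fx=5,fy=5,interpolation=cv2.INTER_CUBIC)
    for zz in(0,.018):
        for s in(1,-1):
            r,c=proj(n,t*[1,1,0]+[0,0,z+zz]+.135*u+s*.009*v); cv2.circle(cr,(int((c-c0+.5)*5),int((r-r0+.5)*5)),2,(0,0,255) if zz else (0,255,0),-1)
    cv2.imwrite(f'pics/t_{n}.png',cr)
cv2.imwrite('pics/tt.png',np.hstack([cv2.imread(f'pics/t_{n}.png') for n in('top','scene')]))
E
```

```text
top pred tip (np.float64(207.42908019791008), np.float64(359.785631164011)) [(0.9, [209.2, 360.3]), (0.75, [327.4, 416.6]), (0.57, [296.5, 471.4])]
201.9592628685546 358.01557393492857
210.29789524772548 362.4515409138093
scene pred tip (np.float64(208.33403924002934), np.float64(280.77320126928726)) [(0.59, [208.7, 282.8]), (0.55, [349.0, 432.6]), (0.5, [179.2, 283.0])]
207.64415694657725 278.30067822774083
202.8062284552394 282.6264372901244
```

View pics/tt.png

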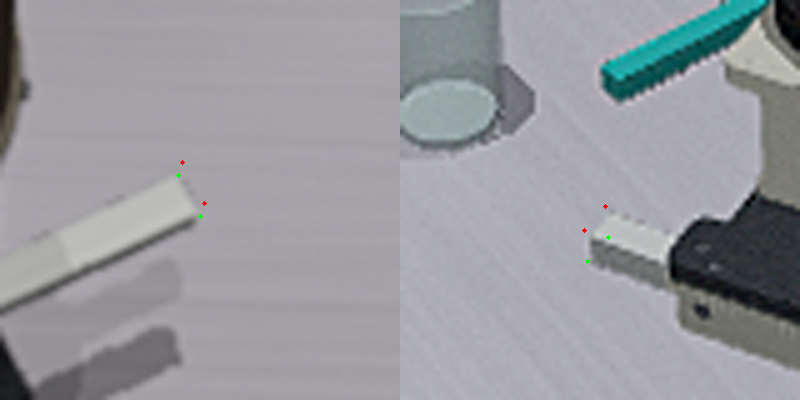

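>>> send_rows --increments '[[[0,0,-0.1,0],[0,0,-0.195,0],[0,0,-0.195,0],[0,0,-0.195,0],[0,0,-0.195,0]]]'

```text
clock: 8.32
tool_pos: [0.5228, -0.0308, 0.1115]
orientation: [-179.9, -0.0, -62.0]
force: [-0.1, -0.3, -4.6]
opening: 0.0458
gripper_force: 29.9
```

```bash
python3 - <<'E'
from h import *
o=ctrl.get_obs(); t=o['tool_pos']; print(t,o['orientation']); a=np.radians(o['orientation'][2]); z=t[2]-.0055
u=np.array([np.cos(a),np.sin(a),0]);v=np.array([-u[1],u[0],0])
L=[]
for n in('top','scene'):
    im=np.ascontiguousarray(save(n,n+'2.png')[:,:,::-1])
    r,c=proj(n,t*[1,1,0]+[0,0,z+.018]+.125*u); r0,c0=int(r)-25,int(c)-25
    print(n,r0,c0)
    cr=cv2.resize(im[r0:r0+50,c0:c0+50],None,fx=8,fy=8,interpolation=cv2.INTER_CUBIC)
    for zz in(0,.018):
        for s in(1,-1):
            r,c=proj(n,t*[1,1,0]+[0,0,z+zz]+.135*u+s*.009*v); print(zz,s,(c-c0+.5)*8,(r-r0+.5)*8);cv2.circle(cr,(int((c-c0+.5)*8),int((r-r0+.5)*8)),2,(0,0,255) if zz else (0,255,0),-1)
    L.append(cr)
cv2.imwrite('pics/tt2.png',np.hstack(L))
E
```

```text
[ 0.52281278 -0.03082523  0.11146619] [-1.79913782e+02 -2.49483645e-02 -6.20353383e+01]
top 188 328
0 1 222.37116429686967 176.23992375253238
0 -1 255.65942773072993 239.2405869368008
0.018 1 228.4873093910469 156.5228637445589
0.018 -1 262.43651342367775 220.66999417380953
scene 194 260
0 1 163.89533929103436 265.4987265763748
0 -1 197.08134817545124 226.66532323739693
0.018 1 159.15107918835747 218.43658556276046
0.018 -1 192.8032430929643 179.62001036435004
```

View pics/tt2.png

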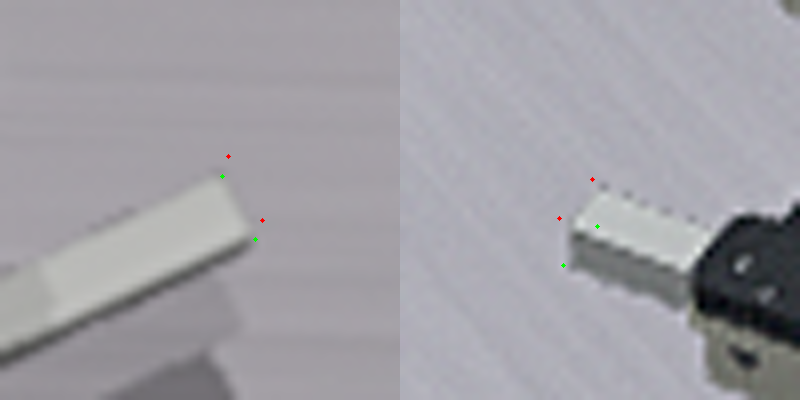

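```bash
python3 - <<'E'
from h import *
from tap import *
t=np.array([.5228,-.0308,.1115]); a=np.radians(-62.03); u=np.array([np.cos(a),np.sin(a)])
ob={'top':(188,328,[(220,174),(254,235)]),'scene':(194,260,[(172,230),(203,190)])}
for n,(r0,c0,P) in ob.items():
    w=np.array([onz(n,[y/8-.5+r0,x/8-.5+c0],.124) for x,y in P])[:,:2]; m=w.mean(0); e=w[0]-w[1]
    print(n,'width',np.hypot(*e),'yaw',np.degrees(np.arctan2(e[1],e[0]))-90,'apparent-origin',m-.135*u,'minus tcp',m-.135*u-t[:2])
    s=least_squares(res,[.52,-.03,.2,.3],args=([n],),loss='soft_l1').x
    # shaft & collar only apparent positions
    for (mm,c) in T[n]:
        if mm!='ptr' and mm[0]==0 and mm[1]==0: q=px(n,c); print(mm,onz(n,[q[1],q[0]],mm[2])[:2])
    print(' tap',s[:2],'needed shift',s[:2]-(m-.135*u))
E
```

```text
top width 0.017282477072039816 yaw -60.75564716697957 apparent-origin [ 0.5187335  -0.02881505] minus tcp [-0.0040665   0.00198495]
(-0.0, 0, 0.048) [ 0.52101761 -0.0314547 ]
(0, 0, 0.062) [ 0.52074666 -0.03274435]
(0, 0, 0.096) [ 0.52132829 -0.03103235]
 tap [ 0.52141376 -0.03160786] needed shift [ 0.00268026 -0.00279281]
scene width 0.0180131284408944 yaw -59.32475748832264 apparent-origin [ 0.52248189 -0.02509163] minus tcp [-0.00031811  0.00570837]
(0, 0, 0.096) [ 0.52722502 -0.02568145]
 tap [ 0.52715255 -0.02734548] needed shift [ 0.00467065 -0.00225385]
```

>>> send_rows --increments '[[[0.016,-0.011,0,0],[0.016,-0.011,0,0],[0.016,-0.011,-0.03,0],[0.016,-0.011,-0.06,0],[0.016,-0.011,-0.07,0],[0.016,-0.011,-0.07,0]]]'

```text
clock: 9.18
tool_pos: [0.5252, -0.0332, 0.0962]
orientation: [180.0, 0.0, -62.0]
force: [-0.1, 0.4, -4.4]
opening: 0.0459
gripper_force: 29.9
```

>>> send_rows --increments '[[[0,0,-0.01,0],[0,0,-0.02,0],[0,0,-0.02,0]]]'

```text
clock: 9.55
tool_pos: [0.5251, -0.0332, 0.0923]
orientation: [180.0, 0.0, -62.0]
force: [-1.5, -1.2, -5.0]
opening: 0.046
gripper_force: 29.9
```

>>> send_rows --increments '[[[0,0,-0.015,0],[0,0,-0.03,0],[0,0,-0.045,0],[0,0,-0.06,0],[0,0,-0.06,0]]]'

```text
clock: 10.18
tool_pos: [0.5251, -0.0332, 0.0801]
orientation: [180.0, 0.0, -62.0]
force: [-2.1, -0.3, -6.1]
opening: 0.0457
gripper_force: 29.9
```

>>> send_rows --increments '[[[0,0,-0.015,0],[0,0,-0.03,0],[0,0,-0.045,0],[0,0,-0.055,0],[0,0,-0.055,0]]]'

```text
clock: 10.8
tool_pos: [0.5251, -0.0332, 0.0692]
orientation: [180.0, 0.0, -62.0]
force: [-1.7, -1.4, -6.2]
opening: 0.0458
gripper_force: 29.9
```

>>> send_rows --increments '[[[0,0,-0.005,0],[0,0,-0.01,0],[0,0,-0.01,0]]]'

```text
clock: 11.18
tool_pos: [0.5251, -0.0332, 0.0677]
orientation: [180.0, 0.0, -62.0]
force: [-4.1, -1.3, -1.5]
opening: 0.0456
gripper_force: 29.9
```

>>> send_rows --increments '[[[0,0,0,0],[0,0,0,0],[0,0,0,0],[0,0,0,0],[0,0,0,0]]]' --jaw 1

```text
clock: 11.8
tool_pos: [0.5255, -0.0331, 0.0676]
orientation: [-180.0, -0.0, -62.0]
force: [0.1, -0.4, 0.4]
opening: 0.0864
gripper_force: 0.0
```

```bash
python3 - <<'E'
from h import *
o=ctrl.get_obs(); print(o['tool_pos'],o['force'],o['moment'])
b=save('scene','scene3.png'); a=save('top','top3.png')
f=lambda x,r,c:cv2.resize(x[r:r+90,c:c+80],(400,450),interpolation=cv2.INTER_CUBIC)
cv2.imwrite('pics/c3.png',np.hstack([f(a,195,290),f(b,215,275)])[:,:,::-1])
E
```

```text
[ 0.52552253 -0.03306883  0.06762843] [ 0.11385881 -0.42979971  0.37830315] [0.04398383 0.03787537 0.03706003]
```

View pics/c3.png

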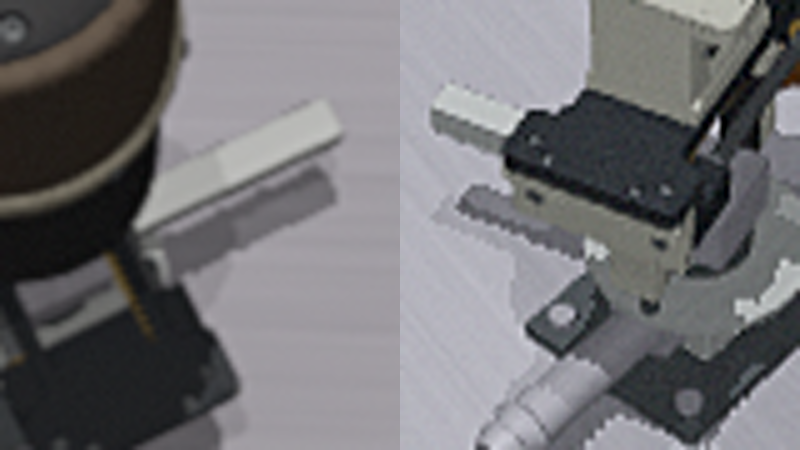

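The lever sits down at collar height and has been released; the top crop shows the arm out to (340,130), still along the pointer direction. Next I regrip the hub and swing it.

>>> send_rows --increments '[[[0,0,0.01,0],[0,0,0.01,0],[0,0,0.01,0],[0,0,0.01,0],[0,0,0.01,0],[0,0,0.01,0]]]' --jaw 0

```text
clock: 12.65
tool_pos: [0.5251, -0.0332, 0.0695]
orientation: [180.0, 0.0, -62.0]
force: [-0.9, -0.3, 1.9]
opening: 0.046
gripper_force: 30.0
```

>>> send_rows --increments '[[[0,0,0,0.05],[0,0,0,0.1],[0,0,0,0.15],[0,0,0,0.2],[0,0,0,0.25],[0,0,0,0.3],[0,0,0,0.35],[0,0,0,0.4],[0,0,0,0.4]]]'

```text
clock: 13.78
tool_pos: [0.525, -0.0329, 0.0695]
orientation: [-180.0, 0.0, -27.7]
force: [-2.9, 3.5, 2.3]
opening: 0.0458
gripper_force: 30.0
```

```bash
python3 -c "
from h import *
o=ctrl.get_obs(); print(o['tool_pos'],o['orientation'],o['force'],o['moment'])"
```

```text
[ 0.52498789 -0.03288611  0.06952382] [-1.79997429e+02  3.60465485e-02 -2.77006214e+01] [-2.89091704  3.54613949  2.33633075] [ 1.1440473   1.09123276 -0.02103372]
```

>>> send_rows --increments '[[[0,0,0,0.05],[0,0,0,0.1],[0,0,0,0.15],[0,0,0,0.2],[0,0,0,0.25],[0,0,0,0.3],[0,0,0,0.35],[0,0,0,0.4],[0,0,0,0.45],[0,0,0,0.462],[0,0,0,0.462]]]'

```text
clock: 15.15
tool_pos: [0.5252, -0.0321, 0.0695]
orientation: [-179.9, -0.0, 11.9]
force: [-4.0, 8.5, 3.8]
opening: 0.0456
gripper_force: 30.0
```

```bash
python3 -c "
from h import *
o=ctrl.get_obs(); print(o['tool_pos'],o['orientation'],o['force'],o['moment'],o['tau'])"
```

```text
[ 0.52519276 -0.03205629  0.06954105] [-1.79923008e+02 -1.67596750e-02  1.19278331e+01] [-3.95200811  8.54709646  3.79153945] [ 2.94118491  1.4177922  -0.18072786] [ -4.0571478  -43.05532336  21.77947283   7.30097294   0.53199928
   0.26386033]
```

>>> send_rows --increments '[[[0,0,0,0.02],[0,0,0,0.04],[0,0,0,0.06],[0,0,0,0.06]]]'

```text
clock: 15.65
tool_pos: [0.5251, -0.032, 0.0695]
orientation: [-179.9, -0.0, 17.1]
force: [-3.7, 9.1, 2.6]
opening: 0.0455
gripper_force: 30.0
```

```bash
python3 -c "
from h import *
o=ctrl.get_obs(); print(o['tool_pos'],o['orientation'],o['force'],o['moment'],o['tau'])"
```

```text
[ 0.52514862 -0.03196323  0.06954815] [-1.79917426e+02 -2.50774811e-02  1.70920400e+01] [-3.74242338  9.08862854  2.5602608 ] [ 3.23762558  1.52907909 -0.0656158 ] [ -4.46133658 -42.95863152  21.75145805   7.45011315   0.55225153
   0.29273565]
```

>>> send_rows --increments '[[[0,0,0,0.02],[0,0,0,0.04],[0,0,0,0.04],[0,0,0,0.04]]]'

```text
clock: 16.15
tool_pos: [0.5251, -0.0319, 0.0695]
orientation: [-179.9, -0.0, 20.5]
force: [-4.6, 8.8, 3.1]
opening: 0.0459
gripper_force: 30.0
```

```bash
python3 -c "
from h import *
o=ctrl.get_obs(); print(o['orientation'],o['force'],o['moment'],o['tau'][5])"
```

```text
[-1.79916218e+02 -2.96660154e-02  2.05153994e+01] [-4.58875699  8.84150845  3.12983339] [ 3.36181252  1.58505418 -0.07977019] 0.09129316778853536
```

>>> send_rows --increments '[[[0,0,0,0.02],[0,0,0,0.03],[0,0,0,0.03]]]'

```text
clock: 16.52
tool_pos: [0.5251, -0.0318, 0.0695]
orientation: [-179.9, -0.0, 23.1]
force: [-4.8, 10.0, 3.5]
opening: 0.0461
gripper_force: 30.0
```

```bash
python3 -c "
from h import *
o=ctrl.get_obs(); print(o['orientation'],o['force'],o['moment'],o['tau'][5])"
```

```text
[-1.79912774e+02 -3.58455463e-02  2.30947478e+01] [-4.76261191 10.02447189  3.52354571] [ 3.5675202   1.60196593 -0.07777752] 0.2064097160473466
```

>>> send_rows --increments '[[[0,0,0,0],[0,0,0,0],[0,0,0,0],[0,0,0,0]]]' --jaw 1

```text
clock: 17.02
tool_pos: [0.5254, -0.0333, 0.0695]
orientation: [180.0, 0.0, 23.2]
force: [-0.3, -0.2, 0.3]
opening: 0.0799
gripper_force: 0.0
```

>>> send_rows --increments '[[[0,0,0.1,0],[0,0,0.3,0],[0,0,0.5,0],[-0.25,0,0.7,0],[-0.5,0.2,0.7,0],[-0.5,0.5,0.7,0],[-0.5,0.8,0.7,0],[-0.5,1,0.7,0],[-0.5,1,0.7,0]]]'

```text
clock: 18.15
tool_pos: [0.4254, 0.1692, 0.2095]
orientation: [180.0, -0.0, 23.4]
force: [-0.0, -1.1, 0.4]
opening: 0.0875
gripper_force: 0.0
```

```bash
python3 - <<'E'
from h import *
print(ctrl.get_obs()['tool_pos'])
b=save('scene','scene4.png'); a=save('top','top4.png')
f=lambda x,r,c:cv2.resize(x[r:r+100,c:c+80],(400,500),interpolation=cv2.INTER_CUBIC)
cv2.imwrite('pics/c4.png',np.hstack([f(a,175,260),f(b,225,275)])[:,:,::-1])
for n in('top','scene'): print(n,[(t,[(r['conf'],r['pixel']) for r in ctrl.spot_point(t,n)][:4]) for t in('lever_tip','pointer_tip')])
E
```

```text
[0.42537579 0.16915292 0.20953706]
top [('lever_tip', [(0.98, [326.4, 414.9]), (0.93, [189.8, 277.2]), (0.93, [295.6, 473.2]), (0.7, [258.9, 487.2])]), ('pointer_tip', [])]
scene [('lever_tip', [(0.94, [295.3, 299.6]), (0.8, [178.0, 285.8])]), ('pointer_tip', [])]
```

View pics/c4.png

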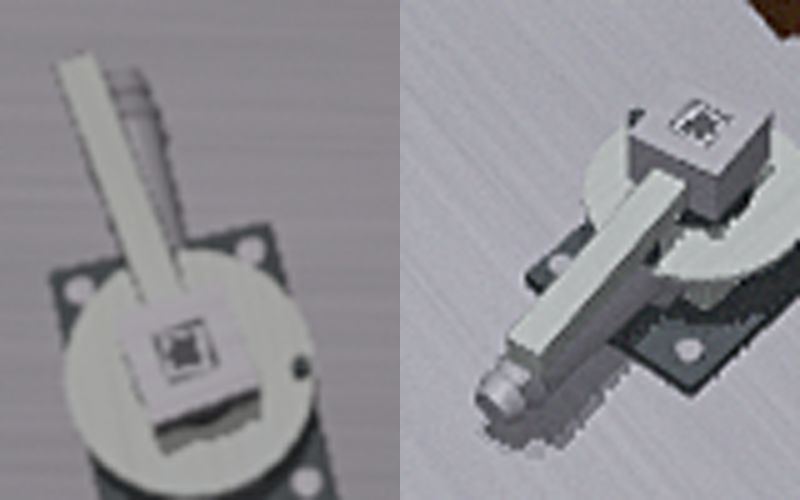

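```bash
cat > yaw.py <<'E'
from h import *
from scipy.optimize import minimize
import sys
def lev(k):
    # fit bright arm top-face edges in the top picture against model: maximise gradient along arm's long edges and end
    out=[]
    for n,ctr in(('top',(.5214,-.0316)),('scene',(.5272,-.0273))):
        g=cv2.GaussianBlur(cv2.cvtColor(cv2.imread(f'pics/{n}{k}.png'),cv2.COLOR_BGR2GRAY),(0,0),.8).astype(np.float32)
        def cost(p):
            c,s=np.cos(p[2]),np.sin(p[2]); d=0
            pts=lambda off:np.array([proj(n,[p[0]+a*c-b*s,p[1]+a*s+b*c,.080])[::-1] for a,b in off],np.float32)
            A=np.linspace(.06,.13,40)
            smp=lambda off:cv2.remap(g,pts(off)[None],None,cv2.INTER_LINEAR)[0]
            inn=[(a,b) for a in A for b in(-.0065,.0065)]; o=[(a,b) for a in A for b in(-.0115,.0115)]
            B=np.linspace(-.006,.006,8)
            return -(smp(inn).mean()-smp(o).mean())-.5*(smp([(.1325,b) for b in B]).mean()-smp([(.1375,b) for b in B]).mean())
        best=min((minimize(cost,[*ctr,np.radians(y)],method='Nelder-Mead',options=dict(initial_simplex=np.array([*ctr,np.radians(y)])+np.array([[0,0,0],[.003,0,0],[0,.003,0],[0,0,.05]]))) for y in(14,18,22)),key=lambda r:r.fun)
        out.append((n,np.round(best.x[:2],4),np.degrees(best.x[2]),best.fun))
    return out
for r in lev(sys.argv[1]): print(*r)
E
python3 yaw.py 4
python3 - <<'E'
from h import *
for n,q,c in(('top',(189.8,277.2),(.5214,-.0316)),('scene',(295.3,299.6),(.5272,-.0273))):
    w=onz(n,q,.071)[:2]-c; print(n,np.degrees(np.arctan2(w[1],w[0])),np.hypot(*w))
# pipe edge direction & plate side edges from hand-picked corners, top
from tap import px
P=[onz('top',px('top',c)[::-1],.01)[:2] for c in((42,242),(280,188),(355,492),(117,552))]
for i,j in((3,0),(2,1)): d=P[j]-P[i]; print('plate',np.degrees(np.arctan2(d[1],d[0])),np.hypot(*d))
for i,j in((1,0),(2,3)): d=P[j]-P[i]; print('plate',np.degrees(np.arctan2(d[1],d[0]))-90,np.hypot(*d))
def f(n,r,c,a=26):
    x=cv2.imread(f'pics/{n}4.png'); return cv2.resize(x[r:r+a,c:c+a],(400,400),interpolation=cv2.INTER_CUBIC)
cv2.imwrite('pics/c5.png',np.hstack([f('top',234,284),f('scene',237,323)]))
E
```

```text
top [ 0.5219 -0.0343] 23.39773674048207 -31.663665771484375
scene [ 0.5256 -0.0307] 22.80662017937738 -87.50025177001953
top 20.89987537529407 0.12856725056937968
scene 21.225105516099223 0.12961736915090272
plate 15.91645082595734 0.129158453202724
plate 15.148110707931771 0.1274365078824854
plate 14.81904208072011 0.09848591262098179
plate 15.825958165233331 0.0967590883362361
```

>>> send_rows --increments '[[[0.1,-0.25,0,0],[0.25,-0.5,0,0],[0.4,-0.75,0,0],[0.498,-1,0,0],[0.498,-1,0,0]]]'

```text
clock: 19.08
tool_pos: [0.5254, -0.0371, 0.2091]
orientation: [180.0, 0.1, 22.9]
force: [-0.6, 0.6, -0.0]
opening: 0.0874
gripper_force: 0.0
```

>>> send_rows --increments '[[[0,-0.007,-0.2,0],[0,-0.007,-0.4,0],[0,-0.007,-0.55,0],[0,-0.007,-0.65,0],[0,-0.007,-0.7,0],[0,-0.007,-0.7,0]]]'

```text
clock: 19.82
tool_pos: [0.5247, -0.0346, 0.0694]
orientation: [-180.0, 0.0, 23.2]
force: [0.9, -0.4, -0.1]
opening: 0.0878
gripper_force: 0.0
```

>>> send_rows --increments '[[[0,0,0,0],[0,0,0,0],[0,0,0,0],[0,0,0,0],[0,0,0,0],[0,0,0,0]]]' --jaw 0

```text
clock: 20.58
tool_pos: [0.5241, -0.0325, 0.0697]
orientation: [-179.8, -0.0, 23.2]
force: [-7.4, 14.5, 6.9]
opening: 0.0456
gripper_force: 30.0
```

>>> send_rows --increments '[[[0,0,0,0.01],[0,0,0,0.02],[0,0,0,0.025],[0,0,0,0.025]]]'

```text
clock: 21.08
tool_pos: [0.5241, -0.0324, 0.0697]
orientation: [-179.8, -0.0, 25.3]
force: [-7.2, 15.0, 7.8]
opening: 0.0465
gripper_force: 30.1
```

```bash
python3 -c "
from h import *
o=ctrl.get_obs(); print(o['orientation'],o['force'],o['moment'],o['tau'][5],o['opening'])"
```

```text
[-1.79824141e+02 -4.27301298e-02  2.52690477e+01] [-7.17478783 15.02814481  7.75613701] [ 5.79770893  2.85961049 -0.6524802 ] 0.7387281954288483 0.046477967947098034
```

>>> send_rows --increments '[[[0,0,0,0.01],[0,0,0,0.02],[0,0,0,0.025],[0,0,0,0.025]]]'

```text
clock: 21.58
tool_pos: [0.5243, -0.0322, 0.0697]
orientation: [-179.8, -0.1, 27.4]
force: [-7.0, 16.2, 7.6]
opening: 0.0462
gripper_force: 30.6
```

```bash
python3 -c "
from h import *
o=ctrl.get_obs(); print(o['orientation'],o['force'],o['moment'],o['tau'][5],o['opening'])"
```

```text
[-1.79817386e+02 -8.37729726e-02  2.73596378e+01] [-7.03784656 16.21583347  7.64457393] [ 5.92252346  2.57886586 -1.16346673] 1.2468668818473816 0.04616861436319846
```

>>> send_rows --increments '[[[0,0.01,0,0],[0,0.01,0,0],[0,0.01,0,0],[0,0.01,0,0],[0,0.01,0,0]]]' --jaw 1

```text
clock: 22.2
tool_pos: [0.5249, -0.0327, 0.0695]
orientation: [-180.0, 0.0, 27.5]
force: [0.7, 0.7, -0.2]
opening: 0.0864
gripper_force: 0.0
```

>>> send_rows --increments '[[[0,0,0,-0.07],[0,0,0,-0.138],[0,0,0,-0.138],[0,0,0,-0.138]]]'

```text
clock: 22.7
tool_pos: [0.5249, -0.0326, 0.0695]
orientation: [-180.0, 0.0, 15.8]
force: [0.2, -0.1, -0.4]
opening: 0.0877
gripper_force: 0.0
```

>>> send_rows --increments '[[[0,0,0,0],[0,0,0,0],[0,0,0,0],[0,0,0,0],[0,0,0,0],[0,0,0,0]]]' --jaw 0

```text
clock: 23.45
tool_pos: [0.5251, -0.0319, 0.0696]
orientation: [-180.0, -0.0, 15.6]
force: [-0.3, 5.2, 0.8]
opening: 0.0472
gripper_force: 29.0
```

>>> send_rows --increments '[[[0,0,0,0],[0,0,0,0],[0,0,0,0],[0,0,0,0],[0,0,0,0]]]' --jaw 1

```text
clock: 24.08
tool_pos: [0.5249, -0.0326, 0.0695]
orientation: [180.0, 0.0, 15.7]
force: [0.7, 0.9, 0.0]
opening: 0.0867
gripper_force: 0.0
```

>>> send_rows --increments '[[[0,0,0.1,0],[0,0,0.3,0],[0,0,0.5,0],[-0.25,0,0.7,0],[-0.5,0.2,0.7,0],[-0.5,0.5,0.7,0],[-0.5,0.8,0.7,0],[-0.5,1,0.7,0],[-0.5,1,0.7,0]]]'

```text
clock: 25.2
tool_pos: [0.4249, 0.1698, 0.2095]
orientation: [-180.0, -0.0, 15.8]
force: [-0.3, 0.6, -0.5]
opening: 0.0877
gripper_force: 0.0
```

```bash
python3 - <<'E'
from h import *
a=save('top','top5.png'); b=save('scene','scene5.png')
f=lambda x,r,c:cv2.resize(x[r:r+100,c:c+80],(400,500),interpolation=cv2.INTER_CUBIC)
cv2.imwrite('pics/c6.png',np.hstack([f(a,175,260),f(b,225,275)])[:,:,::-1])
E
python3 yaw.py 5
```

```text
top [ 0.5219 -0.0343] 22.946153453876917 -31.858642578125
scene [ 0.5254 -0.0308] 22.388738371365534 -87.22228240966797
```

View pics/c6.png

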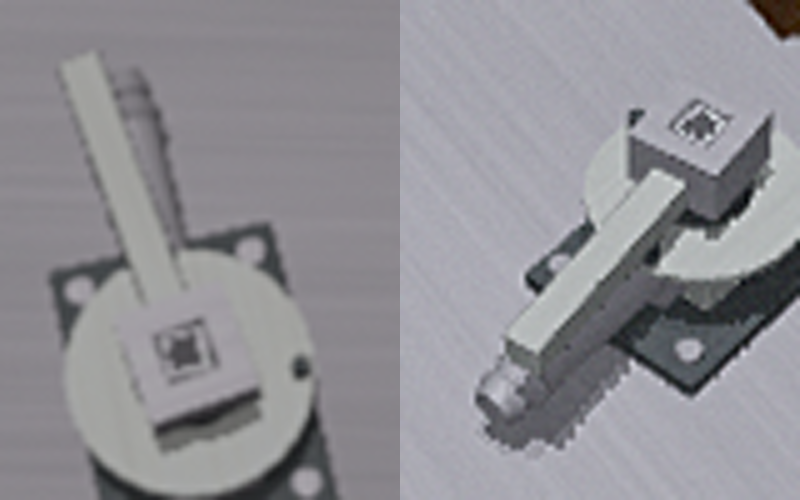

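>>> send_rows --increments '[[[0.1,-0.25,0,0.02],[0.25,-0.5,0,0.04],[0.4,-0.75,0,0.06],[0.5,-1,0,0.082],[0.5,-1,0,0.082],[0.5,-1,0,0.082]]]'

```text
clock: 26.05
tool_pos: [0.5244, -0.0337, 0.2094]
orientation: [-180.0, 0.0, 22.5]
force: [-0.0, 0.3, -0.1]
opening: 0.0873
gripper_force: 0.0
```

>>> send_rows --increments '[[[0,-0.008,-0.2,0],[0,-0.008,-0.4,0],[0,-0.008,-0.55,0],[0,-0.008,-0.65,0],[0,-0.008,-0.7,0],[0,-0.008,-0.7,0]]]'

```text
clock: 26.8
tool_pos: [0.5247, -0.0336, 0.0695]
orientation: [-180.0, 0.0, 22.8]
force: [0.9, -0.1, 0.8]
opening: 0.0879
gripper_force: 0.0
```

>>> send_rows --increments '[[[0,0,0,0],[0,0,0,0],[0,0,0,0],[0,0,0,0],[0,0,0,0],[0,0,0,0]]]' --jaw 0

```text
clock: 27.55
tool_pos: [0.5243, -0.0325, 0.0697]
orientation: [-179.9, -0.0, 22.7]
force: [-6.5, 12.5, 5.9]
opening: 0.0455
gripper_force: 30.0
```

>>> send_rows --increments '[[[0,0,0,-0.02],[0,0,0,-0.04],[0,0,0,-0.06],[0,0,0,-0.083],[0,0,0,-0.083],[0,0,0,-0.083]]]'

```text
clock: 28.3
tool_pos: [0.524, -0.0333, 0.0697]
orientation: [-179.9, 0.1, 15.5]
force: [-6.0, 7.1, 6.2]
opening: 0.0458
gripper_force: 29.9
```

```bash
python3 -c "
from h import *
o=ctrl.get_obs(); print(o['orientation'],o['force'],o['moment'],o['tau'][5],o['opening'])"
```

```text
[-1.79917790e+02  5.56334717e-02  1.55478704e+01] [-5.9722186   7.13662728  6.21368753] [ 2.83548932  2.15657093 -0.0674357 ] 0.0014954767902963795 0.04578655355208338
```

>>> send_rows --increments '[[[0,0,0,0],[0,0,0,0],[0,0,0,0],[0,0,0,0],[0,0,0,0]]]' --jaw 1

```text
clock: 28.92
tool_pos: [0.525, -0.0342, 0.0695]
orientation: [180.0, 0.0, 15.6]
force: [-0.8, 0.2, -1.1]
opening: 0.0864
gripper_force: 0.0
```

>>> send_rows --increments '[[[0,0,0.1,0],[0,0,0.3,0],[0,0,0.5,0],[-0.25,0,0.7,0],[-0.5,0.2,0.7,0],[-0.5,0.5,0.7,0],[-0.5,0.8,0.7,0],[-0.5,1,0.7,0],[-0.5,1,0.7,0]]]'

```text
clock: 30.05
tool_pos: [0.4249, 0.1682, 0.2095]
orientation: [-180.0, -0.0, 15.8]
force: [-0.0, -0.3, -0.8]
opening: 0.0877
gripper_force: 0.0
```

```bash
python3 - <<'E'
from h import *
a=save('top','top6.png'); b=save('scene','scene6.png')
E
python3 yaw.py 6
```

```text
top [ 0.5202 -0.0322] 14.635668941548172 -42.644012451171875
scene [ 0.525  -0.0321] 15.697491370743919 -67.12741088867188
```

```bash
python3 -c "
from plant import ctrl
print(ctrl.close_job())"
```

```text
the job is handed in; nothing more can be done
None
```

The square-holed lever is on the spindle, was let go, and was then swung to the open stop. It now points at about 15.5°, in line with the outlet pipe; the job was handed in at about 30 s with the gripper clear. I had no pictures left to view after the last small turn, so that position comes from measurement only.

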